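# Slack the belt and hold the belt cover of a bench finisher open

## Robot

A 6-joint arm with a two-finger parallel gripper is mounted at the origin on the work surface. World frame = base frame: x ahead of the robot, y to its left, z up, the work surface at z = 0. Lengths are in m, angles in rad, forces in N, time in s.
With the tool pointing down it reaches from about 0.375 to 0.9 m from the base axis. Payload 3.1 kg.
Tool frame: the origin (TCP) lies at the very end of the fingers, on their centre line; the grasp point (between the pads) lies 19 mm behind it (robot.grip_depth is the distance from the TCP to the grasp point, in m); z points along the fingers, y is the direction in which the jaws open and shut (so a half turn about z gives the same grasp; the last joint's range is limited). The gripper opens to 87 mm and grips with 3 to 60 N. Pads are 19 mm wide; open, the fingers measure 117 mm over their backs; the gripper's body (75 mm by 190 mm) begins 51 mm behind the grasp point.
Start: joints at [-1.516, 0.527, 1.433, -0, 1.181, -0.178], TCP at [0.144, -0.608, 0.223] pointing down, gripper open.
Joint ranges: [-3.08, 3.08], [-0.75, 2.2], [0.22, 2.44], [-1.43, 4.57], [0, 2.65], [-2.85, 2.85]. Speed limits (rad/s): [2.79, 2.79, 3.14, 3.14, 3.14, 3.14].

## Interface

Orientations are given as a unit quaternion [x, y, z, w].
In Python, from rig import robot gives the robot as it stands.
- The arm moves only by the tool drive_tool, never from a script. Its argument "series" is a list of rows, each a list of 7 numbers: the shift along the tool's x, y, z in m, then the turn, a rotation vector about the tool's x, y, z in degrees, then the opening, from 0 (shut) to 1 (fully open). A call has 1 to 5 rows; each row shifts and turns the commanded pose from where the row before left it, along the tool's axes as they then stand; what a row does not reach is not made up. A row lasts 1/8 s, in which the tool goes at most 62.5 mm and 10.7 degrees, less where a joint would pass 70% of its speed; a pose out of reach is approached as far as the arm can. A call is refused whole if a number of a shift passes 0.0625 or a number of a turn 10.7, either way. A call with a gripper value outside its range is refused whole. The fingers move at their own pace and stop on an object; "squeeze" is the grip in N (left out, the last holds). Time passes only in rows, so rows that do not move let the fingers close. It gives the time, the measured TCP pose, the force and the opening at its end, in the units of the state.
- robot.get_obs(): the state, without advancing time (a new reading comes with each control period).
- robot.camera(name): name is "side" or "top" or "wrist"; returns (picture, depth): 384x512x3 uint8, blue, green, red; 384x512 float32, m along the optical axis (not along the pixel's ray), 0 where there is no reading.
- robot.camera_model(name): a dict with "fx", "fy", "cx", "cy" (pixels), "R" (3x3) and "t" (3): a world point X has camera coordinates R X + t. Camera axes: x right, y down, z forward; pixel columns grow to the right and rows downward; lengths in m; the calibration is good to about 2 mm. A picture is of the moment at which its call begins: read the wrist's pose just before it. camera_model takes no time and is no camera call; for the wrist camera it gives the pose at the moment of the call.
- robot.hand_in(): hands the job in, once; it reports no verdict.
The state is a dict: "time": time; "q": joint angles; "joint_velocities": joint speeds; "joint_torque": joint torques, N m; "position": TCP position; "tool_rot": TCP orientation; "ft_force": force on the tool from outside, world axes, zero at the start; "moment": the same for the moment, N m; "grip_width": finger opening in m.
Only numpy, scipy, OpenCV 4.12 (cv2) and the standard library are available. Lean on these libraries where they do the work, as an engineer would, in place of code of your own. Each camera call takes 0.05 s, during which the arm holds its last target. There are 200 camera calls.

## Task

The abrasive belt of the bench belt finisher is to be changed: first slack it by turning the tension knob on the machine's right-hand block so that its pointer stands at the long index mark at the front of the dial. Then tug the belt cover by its handle, without wrenching it, to learn whether its round turn-catch is caught; if it is, give the catch a quarter turn and try again. Raise the cover halfway to upright (45 degrees) or further and finish while still holding it up, because it has no stay and falls shut; leave the other things on the bench where they are.

Things in the scene. Friction and masses are not known exactly. Their poses are not given: they have to be found in the camera images.
- finisher: bench belt finisher, green cast machine fixed to the bench, front towards the robot. Origin on the bench under the middle of its belt cover; x to its rear, y to its left, z up. Base x -110 to 110, y -285 to 240, top z 85 mm; tension block at the right end y -282 to -146, top z 165; shut cover y -139 to 139, x -100 to 100, top z 165; tool rest y 237 to 313, top z 120; motor behind to x 232, top z 155
- tension_knob (a joint): angle (rad) of the black tension knob: 0 = pointer at the long index mark (belt slack), growing clockwise seen from above; stops at -0.7 and 2.1. Starts 0.5 to 1.5 clockwise of the mark, so it is turned back anticlockwise; stays where left (friction 0.06 N m). At angle a the pointer, a white line on the bar grip, points to (-cos a, sin a) in the finisher's x, y; at 0 to its front
- tension_knob_grip (a point): on the tension knob's axis at the height to grip its bar: (0, -214, 200) mm in the finisher's frame. The bar is 47 mm long (along the pointer), 14 mm thick and stands 30 mm above a disc of 50 mm diameter; the point is 7 mm below the bar's top and 31 mm above the dial plate. Axes as the finisher's: it does not turn with the knob
- index_mark (a point): middle of the long index mark (black, 16 x 4.5 mm, small block at its outer end) at the front of the flat aluminium dial plate (88 mm diameter), 40 mm in front of the knob's axis; the other marks are short and thin, every 20 degrees
- belt_cover: grey sheet-metal belt cover, 200 x 278 x 65 mm, 0.5 to 0.9 kg, hinged along its rear top edge. Origin at mid-length of the hinge line, (100, 0, 162) mm in the finisher's frame; axes as the finisher's when shut. Opens by turning about its +y axis, front edge up and back; the tilt of its z axis is the opening angle, 0 shut to a stop at 1.05 rad. It falls shut from anywhere if let go
- cover_handle (a point): middle of the lifting handle's bar: round steel, 12 mm thick, 90 mm long along y, centre line 40 mm above the cover's top on two end posts; (-160, 0, 43) mm in the belt_cover's frame. Parallel to the hinge, it can turn between closed fingers as the cover swings. It moves in an arc about the hinge. Caught, it rises about 5 mm and stops hard; free, it lifts with 4 to 10 N
- catch_grip (a point): on the turn-catch's axis at the height to grip: round fluted black knob, 34 mm diameter, 25 mm high, near the cover's front edge left of the handle; the point is 24 mm above the cover's top, 9 mm below the knob's top, at (-175, 95, 27) mm in the belt_cover's frame. Axes are the cover's, not the knob's. Turns either way without stops, friction 0.1 N m, stays where left
- catch_stud (a point): lower end of the catch's stud, hidden under the cover (a point of the cover): its cross-pin is either caught under two lips or passes between them. The round knob does not show which. In every half turn the pin is caught over about 85 degrees, so a quarter turn (90 degrees, either way) always frees a caught pin, and may catch a free one
- polish_tin: flat round tin, 76 mm diameter, 26 mm high, standing in front of the machine. Origin: centre of its underside
- shoe_brush: wooden shoe brush 165 x 50 x 36 mm, lying bristles down in front of the machine's right end. Origin: centre of its underside, x along it
- glue_bottle: white bottle with a long conical nozzle, 62 mm diameter, 167 mm high, to the right of the machine. Origin: centre of its underside
- hammer: hammer 260 mm long, lying in front of the left end of the machine. Origin: under its middle, x along it
- rivet_jar: glass jar with steel cap, 68 mm diameter, 85 mm high, close behind the machine base. Origin: centre of its underside
- shoe_last: wooden shoe last 260 mm long, 90 mm high, to the left of the machine. Origin: underside below its middle, x to the toe
- heel_lift: black rubber heel lift, D-shaped, 55 x 54 x 8 mm, lying on the machine's tool rest. Origin: underside

How it is judged:
By the outcome, as a careful person would: the job done as asked, in the order asked, and still so for the second after the job is handed in, while the arm keeps its last pose, push and grip.
It also fails if it takes over 72 s, if anything falls off the work surface, if the arm or the gripper's body presses on something with over 40 N, if the wrist force passes 120 N, or if a joint passes its speed limit or range.

## Working session

There is one attempt and no reset: what is moved stays moved. The work goes in short steps, Python scripts to look and compute and a tool call to move; the robot and the scene stay as the last step left them, time stands still between calls to the robot, and variables do not carry over. Pictures are saved under pics/ and viewed, about 8 in all and at most 12, crops included, and the job is handed in when it is done.

Besides the shell and the picture viewer there is one more tool, called after ">>>" in YAML: its name, and indented under it one key for each argument. drive_tool: Moves the arm, as the interface text tells. Its arguments: {"type":"object","properties":{"series":{"type":"array"},"squeeze":{"type":"number"}},"required":["series"]}

```bash
mkdir -p pics; ls
python3 - <<'E'
from rig import robot
import cv2,numpy as np
for n in ("top","side"):
    p,d=robot.camera(n); cv2.imwrite(f"pics/{n}0.png",p); np.save(f"pics/{n}0.npy",d)
    m=robot.camera_model(n); print(n,m)
o=robot.get_obs();print(o)
E
```

```text
pics
top {'fx': 352.0303656462225, 'fy': 352.0303656462225, 'cx': 256.79912717091344, 'cy': 186.089810541935, 'R': array([[-0.00948521, -0.99983809, -0.01529161],
       [-0.9900664 ,  0.01153562, -0.14012657],
       [ 0.14028028,  0.01381058, -0.99001551]]), 't': array([0.08686381, 0.55478115, 1.00945659])}
side {'fx': 466.09344914894865, 'fy': 466.09344914894865, 'cx': 252.5318069780632, 'cy': 195.1594414578688, 'R': array([[-9.15752441e-01,  4.01742775e-01,  4.56817109e-04],
       [ 2.32228452e-01,  5.30280251e-01, -8.15397327e-01],
       [-3.27822226e-01, -7.46596007e-01, -5.78901538e-01]]), 't': array([ 0.49384678, -0.06881011,  1.72235198])}
{'time': 0.1, 'q': array([-1.51651233e+00,  5.28397136e-01,  1.43375096e+00, -6.73115832e-06,
        1.18139787e+00, -1.78497534e-01]), 'joint_velocities': array([-0.00027515, -0.00343297, -0.00287848, -0.0006391 ,  0.00206245,
       -0.00095226]), 'joint_torque': array([-3.85017538e-04, -4.40985096e+01, -1.77150536e+01,  6.34726952e-02,
        5.34169714e-02, -4.42742112e-05]), 'position': array([ 0.14417066, -0.60747902,  0.22166216]), 'tool_rot': array([ 9.93233615e-01,  1.16129374e-01,  5.75115554e-05, -9.74965683e-04]), 'ft_force': array([0.41337226, 0.20777847, 0.43434829]), 'moment': array([ 0.04328153, -0.04265348, -0.0067503 ]), 'grip_width': 0.08703431720497691}
```

View pics/top0.png

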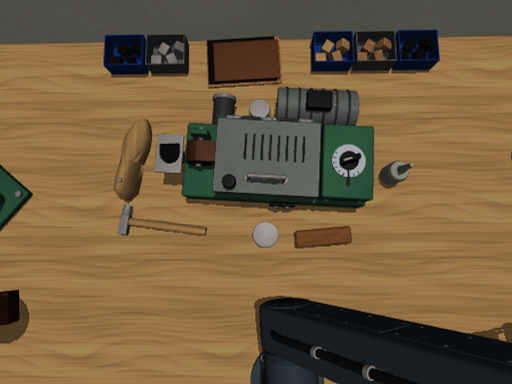

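View pics/side0.png

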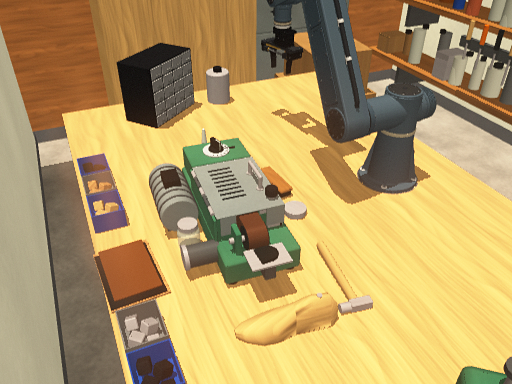

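The top view shows the dial at about (349,161), the catch at (229,182) and the handle bar at (267,180). The machine's yaw is small.

```bash
cat > h.py <<'E'
import cv2,numpy as np
from rig import robot
from scipy.spatial.transform import Rotation as Rot
def ray(m,u,v,z):
    R,t=np.array(m["R"]),np.array(m["t"]); c=-R.T@t
    d=R.T@np.array([(u-m["cx"])/m["fx"],(v-m["cy"])/m["fy"],1.]); return c+d*(z-c[2])/d[2]
def proj(m,X):
    c=np.array(m["R"])@X+m["t"]; return c[0]/c[2]*m["fx"]+m["cx"],c[1]/c[2]*m["fy"]+m["cy"]
def blobs(mask,amin=20):
    n,l,s,c=cv2.connectedComponentsWithStats(mask.astype(np.uint8))
    return [(s[i,4],tuple(s[i,:4]),c[i].round(1)) for i in range(1,n) if s[i,4]>=amin]
def tool(): 
    o=robot.get_obs(); return np.array(o["position"]),Rot.from_quat(o["tool_rot"])
E
python3 - <<'E'
from h import *
p=cv2.imread("pics/top0.png"); m=robot.camera_model("top")
roi=np.zeros(p.shape[:2],bool); roi[135:190,325:375]=1
w=(p.min(2)>150)&roi; print("dial",blobs(w)); 
pts=np.argwhere(w)[:,::-1].astype(np.float32); print(cv2.minEnclosingCircle(pts), cv2.fitEllipse(cv2.convexHull(pts)))
roi[:]=0; roi[170:195,218:240]=1
print("catch",blobs((p.max(2)<45)&roi))
dc=ray(m,*cv2.fitEllipse(cv2.convexHull(pts))[0],.169)
b=max(blobs((p.max(2)<45)&roi)); cc=ray(m,*b[2],.194)
print(dc,cc); 
a=np.array([0,-.214]);c=np.array([-.075,.095]); v=(cc-dc)[:2]; w=c-a
yaw=np.arctan2(v[1],v[0])-np.arctan2(w[1],w[0]); print("yaw",np.degrees(yaw),np.linalg.norm(v),np.linalg.norm(w))
R=np.array([[np.cos(yaw),-np.sin(yaw)],[np.sin(yaw),np.cos(yaw)]]); print("origin",dc[:2]-R@a,cc[:2]-R@c)
cv2.imwrite("pics/crop.png",np.hstack([cv2.resize(p[135:190,320:378],None,fx=7,fy=7,interpolation=2),cv2.resize(p[155:210,215:273],None,fx=7,fy=7,interpolation=2)])[:, :800])
E
```

```text
dial [(np.int32(372), (np.int32(333), np.int32(145), np.int32(32), np.int32(31)), array([348.6, 159.6]))]
((348.45703125, 160.13323974609375), 16.28719139099121) ((348.35675048828125, 160.30926513671875), (30.751123428344727, 32.43239974975586), 110.64522552490234)
catch [(np.int32(173), (np.int32(222), np.int32(174), np.int32(14), np.int32(16)), array([228.7, 181.6])), (np.int32(60), (np.int32(218), np.int32(192), np.int32(22), np.int32(3)), array([227.7, 193.1]))]
[ 0.60292496 -0.16191009  0.169     ] [0.54618434 0.15026677 0.194     ]
yaw -3.3414099442599507 0.31729149885081825 0.3179716968536665
origin [0.61539807 0.0517261 ] [0.61551971 0.05105686]
```

View pics/crop.png

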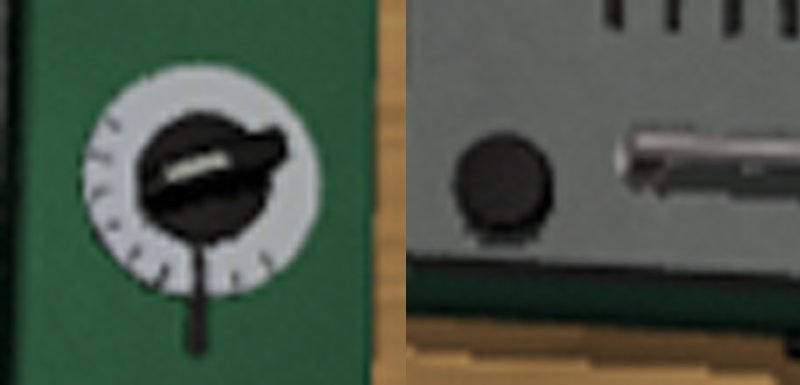

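The pointer, on the left of the knob, sits about 66° clockwise of the long mark at crop (197,350). The catch and handle are both clear. Next is the approach to above the knob.

```bash
cat >> h.py <<'E'
def plan(xyz,th,n,turn_first=None):
    """n equal rows (tool axes) to TCP xyz, tool straight down, tool x at world angle th (deg)"""
    p,r=tool(); x=r.as_matrix()[:,0]; a0=np.degrees(np.arctan2(x[1],x[0]))
    d=(th-a0+180)%360-180
    T=Rot.from_euler('z',th,degrees=True)*Rot.from_euler('x',180,degrees=True)
    rv=(r.inv()*T).as_rotvec(degrees=True)/n; c=r; q=np.zeros(3)
    s=(np.array(xyz)-p)/n; print("now",p.round(4),"th",a0.round(2),"dth",d.round(1))
    for i in range(n):
        b=c.inv().apply(s); print([*b.round(4).tolist(),*rv.round(1).tolist()]); c=c*Rot.from_rotvec(rv,degrees=True)
YAW=np.radians(-3.34); O=np.array([.6155,.0514,0])
def F(x,y,z): return O+np.array([np.cos(YAW)*x-np.sin(YAW)*y,np.sin(YAW)*x+np.cos(YAW)*y,z])/1000
E
python3 - <<'E'
from h import *
print(F(0,-214,200)); plan([.58,-.165,.29],110,13)
E
```

```text
[ 0.60303215 -0.1622365   0.2       ]
now [ 0.1442 -0.6075  0.2217] th 13.34 dth 96.7
[0.0405, -0.0254, -0.0052, -0.0, -0.0, -7.4]
[0.0434, -0.0199, -0.0052, -0.0, -0.0, -7.4]
[0.0456, -0.0142, -0.0052, -0.0, -0.0, -7.4]
[0.0471, -0.0081, -0.0052, -0.0, -0.0, -7.4]
[0.0477, -0.002, -0.0052, -0.0, -0.0, -7.4]
[0.0476, 0.0042, -0.0052, -0.0, -0.0, -7.4]
[0.0466, 0.0103, -0.0052, -0.0, -0.0, -7.4]
[0.0449, 0.0163, -0.0052, -0.0, -0.0, -7.4]
[0.0424, 0.022, -0.0052, -0.0, -0.0, -7.4]
[0.0392, 0.0273, -0.0053, -0.0, -0.0, -7.4]
[0.0354, 0.0321, -0.0053, -0.0, -0.0, -7.4]
[0.0309, 0.0364, -0.0053, -0.0, -0.0, -7.4]
[0.0259, 0.0401, -0.0053, -0.0, -0.0, -7.4]
```

>>> drive_tool:
  series:
    - [0.0405,-0.0254,-0.013,0,0,-7.4,1]
    - [0.0434,-0.02,-0.013,0,0,-7.4,1]
    - [0.0456,-0.0142,-0.013,0,0,-7.4,1]
    - [0.0471,-0.0081,-0.013,0,0,-7.4,1]
    - [0.0477,-0.002,-0.013,0,0,-7.4,1]

```text
time: 0.72
position: [0.3128, -0.4366, 0.2876]
tool_rot: [0.904, 0.427, 0.0, -0.0]
ft_force: [-0.3, 0.3, 1.0]
grip_width: 0.0872
```

>>> drive_tool:
  series:
    - [0.0476,0.0042,-0.003,0,0,-7.4,1]
    - [0.0466,0.0103,0,0,0,-7.4,1]
    - [0.0449,0.0163,0,0,0,-7.4,1]
    - [0.0424,0.022,0,0,0,-7.4,1]
    - [0.0392,0.0273,0,0,0,-7.4,1]

```text
time: 1.35
position: [0.481, -0.2672, 0.2902]
tool_rot: [0.722, 0.692, -0.0, -0.0]
ft_force: [0.5, -0.1, -0.0]
grip_width: 0.0872
```

>>> drive_tool:
  series:
    - [0.0354,0.0321,0,0,0,-7.4,1]
    - [0.0309,0.0364,0,0,0,-7.4,1]
    - [0.0259,0.04,0,0,0,-7.4,1]
    - [0,0,0,0,0,0,1]
    - [0,0,0,0,0,0,1]

```text
time: 1.98
position: [0.5807, -0.1672, 0.29]
tool_rot: [0.577, 0.817, -0.0, -0.001]
ft_force: [0.6, -0.0, -1.3]
grip_width: 0.0873
```

Run:
```python
from h import *
print(tool()[0],robot.get_obs()["time"])
m=robot.camera_model("wrist");p,d=robot.camera("wrist")
cv2.imwrite("pics/w1.png",p); np.save("pics/w1.npy",d); np.savez("pics/w1m.npz",**{k:np.array(v) for k,v in m.items()})
print("knob",proj(m,F(0,-214,207)),"mark",proj(m,F(-40,-214,169)))
```

```text
[ 0.58070393 -0.16717809  0.28996406] 1.975
knob (np.float64(282.46014854082676), np.float64(197.28479322677262)) mark (np.float64(242.8923687674993), np.float64(171.5576727791633))
```

View pics/w1.png

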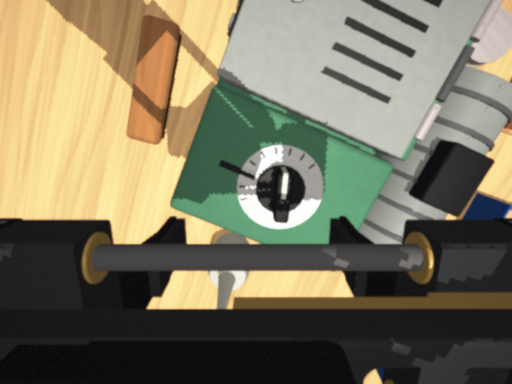

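The wrist view shows the dial centre at about (280,186), the mark at (237,170), and the white pointer running up from (283,200) to (285,168). The bar is nearly aligned with the tool's x axis.

Run:
```python
from h import *
p=cv2.imread("pics/w1.png"); m=dict(np.load("pics/w1m.npz"))
roi=np.zeros(p.shape[:2],np.uint8); cv2.circle(roi,(280,186),47,1,-1)
hsv=cv2.cvtColor(p,cv2.COLOR_BGR2HSV)
w=((hsv[...,1]<50)&(hsv[...,2]>120)&(roi>0))
bs=blobs(w,8); print(bs)
pts=np.argwhere(w)[:,::-1].astype(np.float32)
e=cv2.fitEllipse(cv2.convexHull(pts)); dc=ray(m,*e[0],.169); print("dial",e,dc)
# pointer: bright blob inside knob
r2=np.zeros_like(roi); cv2.circle(r2,(281,188),22,1,-1)
n,l,s,c=cv2.connectedComponentsWithStats((w&(r2>0)).astype(np.uint8))
for i in range(1,n):
    if s[i,4]>25:
        q=np.argwhere(l==i)[:,::-1].astype(np.float32); f=cv2.fitLine(q,2,0,.01,.01).ravel(); t=(q-f[2:])@f[:2]
        A,B=[ray(m,*(f[2:]+f[:2]*k),.207) for k in (t.min(),t.max())]
        print("ptr",s[i],A,B,np.degrees(np.arctan2(*(B-A)[[1,0]])))
# bar dark blob
k=((hsv[...,2]<60)&(roi>0)); print(blobs(k,15))
n,l,s,c=cv2.connectedComponentsWithStats(k.astype(np.uint8))
for i in range(1,n):
    if s[i,4]>15 and c[i][0]<262: 
        M=ray(m,*c[i],.1695); print("mark",c[i],M,np.degrees(np.arctan2(*(M-dc)[[1,0]])),np.linalg.norm(M-dc))
cv2.imwrite("pics/w1c.png",cv2.resize(p[135:235,225:335],None,fx=5,fy=5,interpolation=2))
```

```text
[(np.int32(3709), (np.int32(237), np.int32(144), np.int32(87), np.int32(86)), array([280.1, 185.2])), (np.int32(163), (np.int32(281), np.int32(170), np.int32(8), np.int32(29)), array([284.4, 184.3]))]
dial ((279.65570068359375, 186.48306274414062), (84.85309600830078, 87.32047271728516), 71.01030731201172) [ 0.60331596 -0.16209049  0.169     ]
ptr [281 170   8  29 163] [ 0.60395162 -0.16271878  0.207     ] [ 0.59686869 -0.13833858  0.207     ] 106.19963953632285
[(np.int32(62), (np.int32(236), np.int32(167), np.int32(18), np.int32(11)), array([243. , 172.6])), (np.int32(1253), (np.int32(257), np.int32(166), np.int32(48), np.int32(54)), array([281.2, 190.3]))]
mark [242.98387097 172.56451613] [ 0.56350674 -0.1607439   0.1695    ] 178.06264548090192 0.03983512827728798
```

View pics/w1c.png

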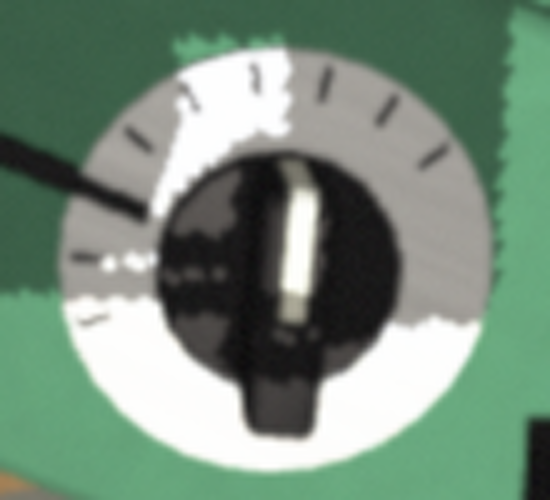

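Run:
```python
from h import *
m=dict(np.load("pics/w1m.npz"))
A=ray(m,225+150/5,135+213/5,.169);B=ray(m,225,135+138/5,.169);print(np.degrees(np.arctan2(*(B-A)[[1,0]])))
plan([.6033,-.1621,.215],106.2,3)
```

```text
172.32141731710615
now [ 0.5805 -0.1677  0.2901] th 109.47 dth -3.3
[-0.0008, 0.0078, 0.025, -0.0, -0.0, 1.1]
[-0.0006, 0.0078, 0.025, -0.0, -0.0, 1.1]
[-0.0005, 0.0078, 0.025, -0.0, -0.0, 1.1]
```

>>> drive_tool:
  series:
    - [-0.0008,0.0078,0.025,0,0,1.1,1]
    - [-0.0006,0.0078,0.025,0,0,1.1,1]
    - [-0.0005,0.0078,0.025,0,0,1.1,0.6]
    - [0,0,0.016,0,0,0,0.5]
    - [0,0,0.016,0,0,0,0.4]
  squeeze: 15

```text
time: 2.65
position: [0.6036, -0.1625, 0.1831]
tool_rot: [0.601, 0.8, -0.0, 0.0]
ft_force: [0.9, -0.2, -0.4]
grip_width: 0.0648
```

>>> drive_tool:
  series:
    - [0,0,0,0,0,0,0.3]
    - [0,0,0,0,0,0,0.1]
    - [0,0,0,0,0,0,0]
    - [0,0,0,0,0,0,0]
    - [0,0,0,0,0,0,0]

```text
time: 3.28
position: [0.6035, -0.1618, 0.1839]
tool_rot: [0.6, 0.8, -0.001, -0.0]
ft_force: [-8.6, -3.9, 7.1]
grip_width: 0.0148
```

Run:
```python
from h import *
o=robot.get_obs();print(o["position"],o["grip_width"],o["ft_force"],o["moment"]);plan([.6033,-.1621,.183],176.7,8)
```

```text
[ 0.60351766 -0.16180993  0.18394122] 0.014810031580158348 [-8.60649413 -3.9073595   7.14633321] [-0.69164036  1.27556809 -0.04931065]
now [ 0.6035 -0.1618  0.1839] th 106.27 dth 70.4
[-0.0, -0.0, 0.0001, -0.0, -0.0, -8.8]
[-0.0, -0.0, 0.0001, -0.0, -0.0, -8.8]
[-0.0, -0.0, 0.0001, -0.0, -0.0, -8.8]
[-0.0, -0.0, 0.0001, -0.0, -0.0, -8.8]
[-0.0, -0.0, 0.0001, -0.0, -0.0, -8.8]
[0.0, -0.0, 0.0001, -0.0, -0.0, -8.8]
[0.0, -0.0, 0.0001, -0.0, -0.0, -8.8]
[0.0, -0.0, 0.0001, -0.0, -0.0, -8.8]
```

>>> drive_tool:
  series:
    - [0,-0.0005,-0.0005,0,0,-8.8,0]
    - [0,0,0,0,0,-8.8,0]
    - [0,0,0,0,0,-8.8,0]
    - [0,0,0,0,0,-8.8,0]
    - [0,0,0,0,0,-8.8,0]
  squeeze: 25

```text
time: 3.9
position: [0.6021, -0.1626, 0.184]
tool_rot: [0.254, 0.967, -0.001, -0.002]
ft_force: [-4.4, -2.9, -0.3]
grip_width: 0.0138
```

>>> drive_tool:
  series:
    - [0,0,0,0,0,-8.8,0]
    - [0,0,0,0,0,-8.8,0]
    - [0,0,0,0,0,-8.8,0]
    - [0,0,0,0,0,0,0]
    - [0,0,0,0,0,0,0]

```text
time: 4.53
position: [0.6019, -0.1632, 0.184]
tool_rot: [0.029, 1.0, -0.001, -0.002]
ft_force: [-3.9, -3.4, 0.8]
grip_width: 0.0138
```

>>> drive_tool:
  series:
    - [0,0,0,0,0,0,0.4]
    - [0,0,0,0,0,0,0.7]
    - [0,0,0,0,0,0,0.7]
    - [0.02,0,-0.055,0,0,0,0.7]
    - [0.02,0,-0.055,0,0,0,0.7]

```text
time: 5.15
position: [0.5632, -0.159, 0.2942]
tool_rot: [0.029, 1.0, 0.001, -0.001]
ft_force: [0.8, -0.8, 0.5]
grip_width: 0.0556
```

```bash
cat >> h.py <<'E'
def dial(name,c):
    m=robot.camera_model(name);p,_=robot.camera(name)
    hsv=cv2.cvtColor(p,cv2.COLOR_BGR2HSV); x,y=map(int,c)
    cv2.imwrite("pics/dial_%s.png"%name,cv2.resize(p[max(y-60,0):y+60,max(x-60,0):x+60],None,fx=5,fy=5,interpolation=2))
    cv2.imwrite("pics/full_%s.png"%name,p); return p,m,hsv
E
python3 - <<'E'
from h import *
print(tool()[0],tool()[1].as_matrix()[:,0]); m=robot.camera_model("wrist"); c=proj(m,np.array([.6033,-.1621,.207])); print(c)
p,m,_=dial("wrist",c); np.savez("pics/w2m.npz",**{k:np.array(v) for k,v in m.items()})
E
```

```text
[ 0.56322938 -0.15899742  0.29415679] [-0.99830177  0.0582147   0.00214978]
(np.float64(256.576201017881), np.float64(234.0437144921125))
```

View pics/full_wrist.png

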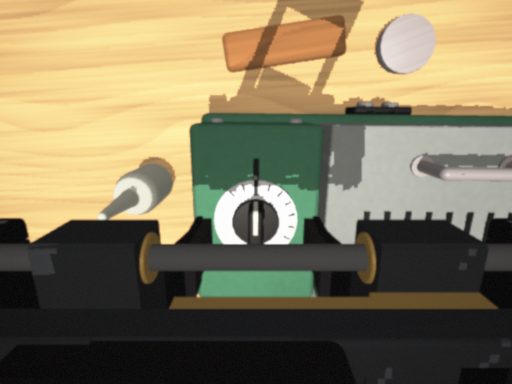

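The pointer at (256,205-235) now lines up with the mark at (256,160-178). I'll check the angle with numbers.

Run:
```python
from h import *
p=cv2.imread("pics/full_wrist.png"); m=dict(np.load("pics/w2m.npz")); hsv=cv2.cvtColor(p,cv2.COLOR_BGR2HSV)
def line(mask,z,nm):
    n,l,s,c=cv2.connectedComponentsWithStats(mask.astype(np.uint8))
    for i in range(1,n):
        if s[i,4]<20: continue
        q=np.argwhere(l==i)[:,::-1].astype(np.float32); f=cv2.fitLine(q,2,0,.01,.01).ravel(); t=(q-f[2:])@f[:2]
        A,B=[ray(m,*(f[2:]+f[:2]*k),z) for k in (t.min(),t.max())]
        print(nm,s[i],A.round(4),B.round(4),np.degrees(np.arctan2(*(A-B)[[1,0]]))%360,"th")
w=(hsv[...,1]<60)&(hsv[...,2]>120); a=np.zeros_like(w); a[196:244,246:268]=1; line(w&a,.207,"ptr")
k=hsv[...,2]<50; a[:]=0; a[155:187,250:263]=1; line(k&a,.169,"mark")
a[:]=0;a[178:244,210:302]=1; pts=np.argwhere(w&a)[:,::-1].astype(np.float32); e=cv2.fitEllipse(cv2.convexHull(pts)); print(ray(m,*e[0],.169))
print(F(-160+100,0,205))
plan(F(-60,0,250),86.7,9)
```

```text
ptr [246 196  22   7  86] [ 0.5666 -0.1695  0.207 ] [ 0.5687 -0.1504  0.207 ] 263.75743344070986 th
ptr [252 209   7  27 173] [ 0.6042 -0.1638  0.207 ] [ 0.5785 -0.1619  0.207 ] 355.83962731427727 th
mark [253 159   6  18  84] [ 0.5385 -0.1591  0.169 ] [ 0.5561 -0.1597  0.169 ] 178.2023742003691 th
[ 0.60252067 -0.1635034   0.169     ]
[0.55560192 0.05489566 0.205     ]
now [ 0.5644 -0.1602  0.3031] th 176.67 dth -90.0
[0.0024, 0.0238, 0.0058, 0.0, 0.1, 10.0]
[0.0065, 0.0231, 0.0058, 0.0, 0.1, 10.0]
[0.0104, 0.0216, 0.0058, 0.0, 0.1, 10.0]
[0.014, 0.0194, 0.0058, 0.0, 0.1, 10.0]
[0.0171, 0.0167, 0.0058, 0.0, 0.1, 10.0]
[0.0198, 0.0135, 0.0058, 0.0, 0.1, 10.0]
[0.0218, 0.0099, 0.0058, 0.0, 0.1, 10.0]
[0.0232, 0.0059, 0.0058, 0.0, 0.1, 10.0]
[0.0239, 0.0018, 0.0059, 0.0, 0.1, 10.0]
```

The pointer reads 175.8°, the dial-to-mark direction 175.8° and the machine frame 176.7°, so the knob is set. Next, the handle.

>>> drive_tool:
  series:
    - [0.0024,0.0238,0.005,0,0,10,0.7]
    - [0.0065,0.0231,0.005,0,0,10,0.7]
    - [0.0104,0.0216,0.005,0,0,10,0.7]
    - [0.014,0.0194,0.005,0,0,10,0.7]
    - [0.0171,0.0167,0.005,0,0,10,0.7]

```text
time: 5.82
position: [0.5589, -0.0387, 0.2689]
tool_rot: [0.451, 0.892, 0.0, 0.0]
ft_force: [0.1, 0.0, -0.2]
grip_width: 0.061
```

>>> drive_tool:
  series:
    - [0.0198,0.0135,0.005,0,0,10,0.7]
    - [0.0218,0.0099,0.006,0,0,10,0.7]
    - [0.0232,0.0059,0.006,0,0,10,0.7]
    - [0.0239,0.0018,0.006,0,0,10,0.7]
    - [0,0,0,0,0,0,0.7]

```text
time: 6.45
position: [0.5544, 0.0575, 0.2455]
tool_rot: [0.726, 0.687, -0.0, -0.001]
ft_force: [-0.5, -0.5, 0.1]
grip_width: 0.0608
```

Run:
```python
from h import *
m=robot.camera_model("top");p,d=robot.camera("top"); cv2.imwrite("pics/top2.png",p)
m2=robot.camera_model("wrist");p,d=robot.camera("wrist"); cv2.imwrite("pics/w3.png",p)
print("handle",proj(m2,F(-60,0,205)),"catch",proj(m2,F(-75,95,198)))
plan(F(-60,0,186),86.7,3)
```

```text
handle (np.float64(257.8360992350369), np.float64(212.14807490780618)) catch (np.float64(236.35625961612828), np.float64(77.66835088688666))
now [0.5552 0.0559 0.2462] th 86.81 dth -0.1
[-0.0003, 0.0001, 0.0201, 0.0, 0.0, 0.0]
[-0.0003, 0.0002, 0.0201, 0.0, 0.0, 0.0]
[-0.0003, 0.0002, 0.0201, 0.0, 0.0, 0.0]
```

View pics/w3.png

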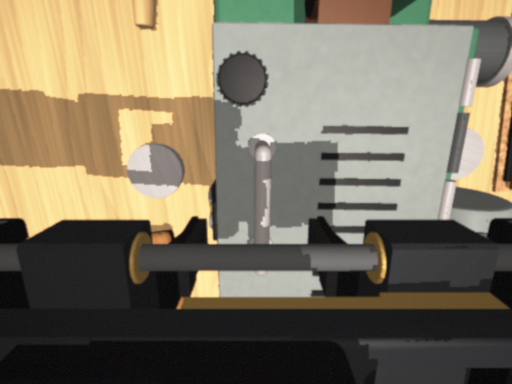

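The handle bar is at column 262 and the catch at (242,79), both about 3 mm further in x than predicted. I'll shift by 3 mm, descend and grip.

>>> drive_tool:
  series:
    - [0,0.001,0.02,0,0,0,0.7]
    - [-0.001,0.001,0.02,0,0,0,0.6]
    - [0,0.001,0.02,0,0,0,0.4]
    - [0,0,0,0,0,0,0.2]
    - [0,0,0,0,0,0,0.1]
  squeeze: 12

```text
time: 7.18
position: [0.5586, 0.0541, 0.1868]
tool_rot: [0.728, 0.686, 0.0, 0.001]
ft_force: [0.3, 0.0, -0.1]
grip_width: 0.0303
```

>>> drive_tool:
  series:
    - [0,0,0,0,0,0,0]
    - [0,0,0,0,0,0,0]
    - [0,0,0,0,0,0,0]
    - [0,0,0,0,0,0,0]

```text
time: 7.68
position: [0.5579, 0.0547, 0.1868]
tool_rot: [0.727, 0.686, 0.0, 0.0]
ft_force: [-2.2, -0.7, 6.0]
grip_width: 0.0111
```

Gripped. A gentle tug now.

>>> drive_tool:
  series:
    - [0,0,-0.001,0,0,0,0]
    - [0,0,-0.001,0,0,0,0]
    - [0,0,-0.001,0,0,0,0]
    - [0,0,-0.001,0,0,0,0]
  squeeze: 20

```text
time: 8.18
position: [0.5586, 0.0547, 0.1896]
tool_rot: [0.728, 0.686, 0.0, 0.0]
ft_force: [2.9, -1.1, -7.1]
grip_width: 0.011
```

>>> drive_tool:
  series:
    - [0,0,-0.001,0,0,0,0]
    - [0,0,-0.001,0,0,0,0]
    - [0,0,0,0,0,0,0]

```text
time: 8.55
position: [0.5594, 0.0546, 0.1922]
tool_rot: [0.728, 0.686, 0.001, 0.001]
ft_force: [5.2, -1.2, -7.7]
grip_width: 0.0112
```

>>> drive_tool:
  series:
    - [0,0,-0.001,0,0,0,0]
    - [0,0,0,0,0,0,0]

```text
time: 8.8
position: [0.5594, 0.0546, 0.1925]
tool_rot: [0.728, 0.686, 0.001, 0.001]
ft_force: [6.7, -1.1, -11.6]
grip_width: 0.0111
```

>>> drive_tool:
  series:
    - [0,0,-0.001,0,0,0,0]
    - [0,0,0,0,0,0,0]

```text
time: 9.05
position: [0.5595, 0.0546, 0.1928]
tool_rot: [0.728, 0.686, 0.001, 0.001]
ft_force: [8.2, -1.5, -16.1]
grip_width: 0.0112
```

At a commanded rise of 8 mm it stopped at 6 mm, and the force climbed to 16 N. The cover is caught. I'll lower it, release and go to the catch.

>>> drive_tool:
  series:
    - [0,0,0.004,0,0,0,0]
    - [0,0,0.004,0,0,0,0]
    - [0,0,0,0,0,0,0.5]
    - [0,0,0,0,0,0,0.7]
    - [0,0,-0.03,0,0,0,0.7]

```text
time: 9.68
position: [0.5553, 0.0552, 0.2145]
tool_rot: [0.728, 0.686, -0.002, -0.003]
ft_force: [-0.4, -0.5, 0.2]
grip_width: 0.0336
```

>>> drive_tool:
  series:
    - [0,0,-0.03,0,0,0,0.7]
    - [0,0,0,0,0,0,0.7]

```text
time: 9.93
position: [0.559, 0.0549, 0.2485]
tool_rot: [0.727, 0.686, 0.002, 0.002]
ft_force: [0.3, -0.3, 0.0]
grip_width: 0.0534
```

```bash
sed -i 's/O=np.array(\[.6155/O=np.array([.6180/' h.py
python3 - <<'E'
from h import *
m2=robot.camera_model("wrist");p,d=robot.camera("wrist"); cv2.imwrite("pics/w4.png",p)
print("handle",proj(m2,F(-60,0,205)),"catch",proj(m2,F(-75,95,198)))
u=proj(m2,F(-75,95,198)); a=np.zeros(p.shape[:2],bool); a[max(0,int(u[1])-40):int(u[1])+40,int(u[0])-40:int(u[0])+40]=1
b=blobs((p.max(2)<70)&a,200); print(b)
if b: print(ray(m2,*max(b,key=lambda t:t[0])[2],.198))
print(F(-75,95,171)); plan(F(-75,95,240),131.7,5)
E
```

```text
handle (np.float64(255.09571068413229), np.float64(209.14894542289068)) catch (np.float64(233.00425028235554), np.float64(75.91517374914142))
[(np.int32(530), (np.int32(211), np.int32(51), np.int32(49), np.int32(53)), array([228.3,  75.5]))]
[0.54543609 0.1510675  0.198     ]
[0.54866219 0.15060821 0.171     ]
now [0.5579 0.055  0.2469] th 86.65 dth 45.0
[0.019, -0.003, 0.0014, 0.0, 0.0, -9.0]
[0.0192, 0.0, 0.0014, 0.0, 0.0, -9.0]
[0.019, 0.0031, 0.0014, 0.0, 0.0, -9.0]
[0.0183, 0.006, 0.0014, 0.0, 0.0, -9.0]
[0.0171, 0.0088, 0.0014, 0.0, 0.0, -9.0]
```

Run:
```python
from h import *
plan(F(-74,95,215),56.7,4)
```

```text
now [0.5579 0.055  0.2469] th 86.65 dth -30.0
[0.0237, -0.0035, 0.008, 0.0, -0.0, 7.5]
[0.0231, -0.0065, 0.008, 0.0, -0.0, 7.5]
[0.022, -0.0095, 0.008, 0.0, -0.0, 7.5]
[0.0206, -0.0123, 0.008, 0.0, -0.0, 7.5]
```

>>> drive_tool:
  series:
    - [0.0237,-0.0035,0,0,0,7.5,0.7]
    - [0.0231,-0.0065,0.006,0,0,7.5,0.7]
    - [0.022,-0.0095,0.013,0,0,7.5,0.7]
    - [0.0206,-0.0123,0.013,0,0,7.5,0.7]
    - [0,0,0,0,0,0,0.7]
  squeeze: 12

```text
time: 10.6
position: [0.5471, 0.1515, 0.2115]
tool_rot: [0.88, 0.476, -0.003, -0.001]
ft_force: [-0.0, -1.1, 0.4]
grip_width: 0.0611
```

>>> drive_tool:
  series:
    - [0,0,0.022,0,0,0,0.7]
    - [0,0,0.021,0,0,0,0.6]
    - [0,0,0,0,0,0,0.5]
    - [0,0,0,0,0,0,0.3]
    - [0,0,0,0,0,0,0.2]

```text
time: 11.22
position: [0.5496, 0.1504, 0.1719]
tool_rot: [0.88, 0.474, 0.0, -0.0]
ft_force: [-1.3, 0.2, 0.2]
grip_width: 0.0335
```

>>> drive_tool:
  series:
    - [0,0,0,0,0,0,0.2]
    - [0,0,0,0,0,0,0.2]

```text
time: 11.48
position: [0.5496, 0.1504, 0.1719]
tool_rot: [0.88, 0.474, 0.0, 0.0]
ft_force: [-2.1, 0.6, 4.5]
grip_width: 0.0337
```

Gripped at 34 mm and centred. A quarter turn anticlockwise follows.

>>> drive_tool:
  series:
    - [0,0,0,0,0,-9,0.2]
    - [0,0,0,0,0,-9,0.2]
    - [0,0,0,0,0,-9,0.2]
    - [0,0,0,0,0,-9,0.2]
    - [0,0,0,0,0,-9,0.2]
  squeeze: 25

```text
time: 12.1
position: [0.5492, 0.1505, 0.1719]
tool_rot: [0.63, 0.777, 0.0, -0.0]
ft_force: [-3.1, 0.7, 4.5]
grip_width: 0.0333
```

>>> drive_tool:
  series:
    - [0,0,0,0,0,-9,0.2]
    - [0,0,0,0,0,-9,0.2]
    - [0,0,0,0,0,-9,0.2]
    - [0,0,0,0,0,-9,0.2]
    - [0,0,0,0,0,-9,0.2]

```text
time: 12.72
position: [0.5489, 0.1503, 0.1719]
tool_rot: [0.285, 0.959, -0.0, -0.0]
ft_force: [-3.8, -0.9, 5.4]
grip_width: 0.0334
```

>>> drive_tool:
  series:
    - [0,0,0,0,0,0,0.2]
    - [0,0,0,0,0,0,0.2]
    - [0,0,0,0,0,0,0.5]
    - [0,0,0,0,0,0,0.7]
    - [0,0,0,0,0,0,0.7]

```text
time: 13.35
position: [0.5498, 0.1503, 0.1709]
tool_rot: [0.287, 0.958, 0.0, 0.0]
ft_force: [0.2, 0.8, 0.2]
grip_width: 0.0557
```

>>> drive_tool:
  series:
    - [0,0,-0.04,0,0,0,0.7]
    - [0,0,-0.035,0,0,0,0.7]
    - [0,0,0,0,0,0,0.7]

```text
time: 13.72
position: [0.5518, 0.1505, 0.249]
tool_rot: [0.287, 0.958, 0.001, 0.003]
ft_force: [0.5, -0.3, -0.2]
grip_width: 0.0609
```

Run:
```python
from h import *
plan([.5583,.0547,.2268],86.7,6)
```

```text
now [0.5518 0.1505 0.249 ] th 146.64 dth -59.9
[-0.0097, -0.0128, 0.0037, 0.1, 0.0, 10.0]
[-0.0117, -0.0109, 0.0037, 0.1, 0.0, 10.0]
[-0.0134, -0.0087, 0.0037, 0.1, 0.0, 10.0]
[-0.0147, -0.0062, 0.0037, 0.1, 0.0, 10.0]
[-0.0156, -0.0036, 0.0037, 0.1, 0.0, 10.0]
[-0.016, -0.0008, 0.0037, 0.1, 0.0, 10.0]
```

>>> drive_tool:
  series:
    - [-0.0097,-0.0128,0.003,0,0,10,0.7]
    - [-0.0117,-0.0109,0.003,0,0,10,0.7]
    - [-0.0134,-0.0087,0.003,0,0,10,0.7]
    - [-0.0147,-0.0062,0.003,0,0,10,0.7]
    - [-0.0156,-0.0036,0.003,0,0,10,0.7]

```text
time: 14.35
position: [0.5539, 0.07, 0.2295]
tool_rot: [0.667, 0.745, -0.001, -0.001]
ft_force: [1.1, -0.4, -0.5]
grip_width: 0.061
```

>>> drive_tool:
  series:
    - [-0.016,-0.0008,0.003,0,0,10,0.7]
    - [0,0,0.022,0,0,0,0.7]
    - [0,0,0.022,0,0,0,0.7]
    - [0,0,0,0,0,0,0.7]

```text
time: 14.85
position: [0.5536, 0.0546, 0.1814]
tool_rot: [0.728, 0.686, -0.002, -0.002]
ft_force: [0.5, 0.3, 0.5]
grip_width: 0.0607
```

>>> drive_tool:
  series:
    - [0,0.002,-0.004,0,0,0,0.4]
    - [0,0,0,0,0,0,0.2]
    - [0,0,0,0,0,0,0]
    - [0,0,0,0,0,0,0]
    - [0,0,0,0,0,0,0]
  squeeze: 12

```text
time: 15.48
position: [0.5578, 0.0544, 0.1882]
tool_rot: [0.728, 0.686, 0.0, 0.0]
ft_force: [0.1, 0.7, -0.3]
grip_width: 0.0188
```

>>> drive_tool:
  series:
    - [0,0,0,0,0,0,0]
    - [0,0,0,0,0,0,0]

```text
time: 15.72
position: [0.5578, 0.0544, 0.1881]
tool_rot: [0.728, 0.686, 0.0, 0.0]
ft_force: [-0.3, -0.1, -0.2]
grip_width: 0.0115
```

Now the second tug.

>>> drive_tool:
  series:
    - [0,0,-0.001,0,0,0,0]
    - [0,0,-0.001,0,0,0,0]
    - [0,0,-0.001,0,0,0,0]
    - [0,0,-0.001,0,0,0,0]
    - [0,0,-0.001,0,0,0,0]
  squeeze: 20

```text
time: 16.35
position: [0.5593, 0.0543, 0.1932]
tool_rot: [0.728, 0.686, 0.001, 0.001]
ft_force: [7.0, 0.3, -8.3]
grip_width: 0.0109
```

>>> drive_tool:
  series:
    - [0,0,-0.001,0,0,0,0]
    - [0,0,-0.001,0,0,0,0]
    - [0,0,0,0,0,0,0]

```text
time: 16.73
position: [0.5599, 0.0543, 0.1953]
tool_rot: [0.728, 0.686, 0.002, 0.002]
ft_force: [6.3, 0.3, -7.1]
grip_width: 0.0111
```

>>> drive_tool:
  series:
    - [0,0,-0.001,0,0,0,0]
    - [0,0,-0.001,0,0,0,0]
    - [0,0,0,0,0,0,0]

```text
time: 17.1
position: [0.5606, 0.0542, 0.1974]
tool_rot: [0.728, 0.686, 0.002, 0.002]
ft_force: [8.3, 0.9, -7.6]
grip_width: 0.0111
```

It is free: 9 mm of rise at a steady force of about 7.6 N. I'll follow the arc up.

Run:
```python
import numpy as np
f=np.radians(3.4+2.5*np.arange(22)); x=-160*np.cos(f)+43*np.sin(f); z=160*np.sin(f)+43*np.cos(f)
for a,b,c in zip(np.degrees(f[1:]),np.diff(x),np.diff(z)): print(a.round(1),(b/1000).round(4),(-c/1000).round(4))
```

```text
5.9 0.0024 -0.0068
8.4 0.0027 -0.0067
10.9 0.003 -0.0066
13.4 0.0033 -0.0064
15.9 0.0036 -0.0063
18.4 0.0039 -0.0061
20.9 0.0041 -0.0059
23.4 0.0044 -0.0058
25.9 0.0046 -0.0056
28.4 0.0049 -0.0054
30.9 0.0051 -0.0051
33.4 0.0053 -0.0049
35.9 0.0055 -0.0047
38.4 0.0057 -0.0044
40.9 0.0059 -0.0042
43.4 0.0061 -0.0039
45.9 0.0062 -0.0036
48.4 0.0064 -0.0034
50.9 0.0065 -0.0031
53.4 0.0067 -0.0028
55.9 0.0068 -0.0025
```

>>> drive_tool:
  series:
    - [0,0.0044,-0.0068,0,0,0,0]
    - [0,0.0027,-0.0067,0,0,0,0]
    - [0,0.003,-0.0066,0,0,0,0]
    - [0,0.0033,-0.0064,0,0,0,0]
    - [0,0.0036,-0.0063,0,0,0,0]

```text
time: 17.73
position: [0.5746, 0.0533, 0.2299]
tool_rot: [0.728, 0.686, -0.0, -0.0]
ft_force: [4.9, -1.3, -9.6]
grip_width: 0.011
```

>>> drive_tool:
  series:
    - [0,0.0039,-0.0061,0,0,0,0]
    - [0,0.0041,-0.0059,0,0,0,0]
    - [0,0.0044,-0.0058,0,0,0,0]
    - [0,0.0046,-0.0056,0,0,0,0]
    - [0,0.0049,-0.0054,0,0,0,0]

```text
time: 18.35
position: [0.5949, 0.0519, 0.2589]
tool_rot: [0.727, 0.686, -0.002, -0.001]
ft_force: [-4.1, -2.9, -3.9]
grip_width: 0.0113
```

>>> drive_tool:
  series:
    - [0,0.0051,-0.0051,0,0,0,0]
    - [0,0.0053,-0.0049,0,0,0,0]
    - [0,0.0055,-0.0047,0,0,0,0]
    - [0,0.0057,-0.0044,0,0,0,0]
    - [0,0.0059,-0.0042,0,0,0,0]

```text
time: 18.98
position: [0.6212, 0.0502, 0.2835]
tool_rot: [0.727, 0.686, -0.003, -0.002]
ft_force: [-8.9, -2.2, 3.1]
grip_width: 0.0113
```

>>> drive_tool:
  series:
    - [0,0.0061,-0.0039,0,0,0,0]
    - [0,0.0062,-0.0036,0,0,0,0]
    - [0,0.0064,-0.0034,0,0,0,0]
    - [0,0.0065,-0.0031,0,0,0,0]
    - [0,0,0,0,0,0,0]

```text
time: 19.6
position: [0.6484, 0.0484, 0.3]
tool_rot: [0.728, 0.686, -0.001, 0.001]
ft_force: [-7.7, -2.1, 9.0]
grip_width: 0.0112
```

Run:
```python
from h import *
a,_=robot.camera("side"); b,_=robot.camera("top"); cv2.imwrite("pics/fin.png",np.vstack([cv2.resize(a[110:330,120:420],(800,587))])); cv2.imwrite("pics/top3.png",b)
p,r=tool(); h=p-r.as_matrix()[:,2]*-.0 ; g=p-.019*r.as_matrix()[:,2]; H=F(100,0,162); d=g-H; x=np.cos(YAW)*d[0]+np.sin(YAW)*d[1]
print(np.hypot(x,d[2]),np.degrees(np.arctan2(d[2],-x)-np.arctan2(43,160)),robot.get_obs()["ft_force"])
o=cv2.imread("pics/top0.png"); 
for n,(y0,y1,x0,x1) in dict(tin=(215,250,245,285),brush=(220,255,290,356),ham=(200,240,115,210),last=(115,200,110,155),bottle=(155,190,378,415),heel=(130,175,153,186),jar=(95,117,247,272)).items():
    print(n,cv2.absdiff(o[y0:y1,x0:x1],b[y0:y1,x0:x1]).mean().round(1))
```

```text
0.1716565855123569 50.96285812398424 [-7.98511651 -3.12215857  7.80084099]
tin 69.8
brush 31.9
ham 28.2
last 23.5
bottle 22.9
heel 21.7
jar 91.6
```

View pics/fin.png

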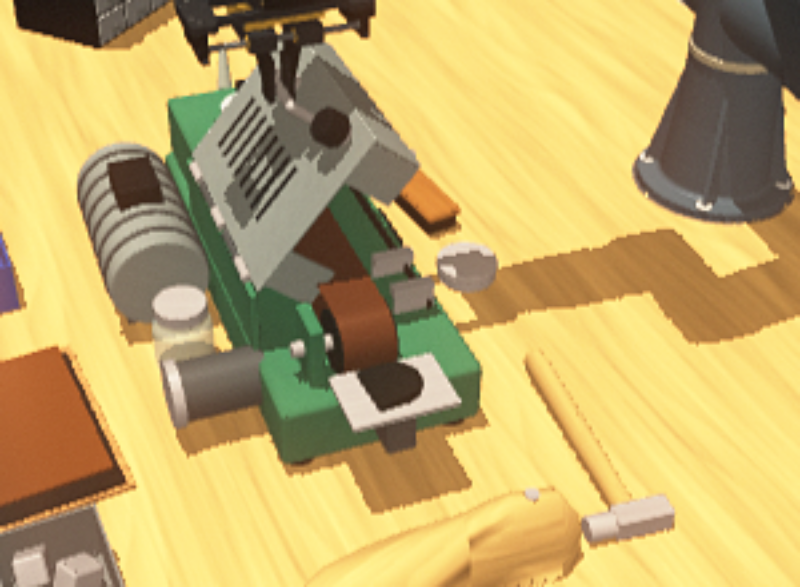

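View pics/top3.png

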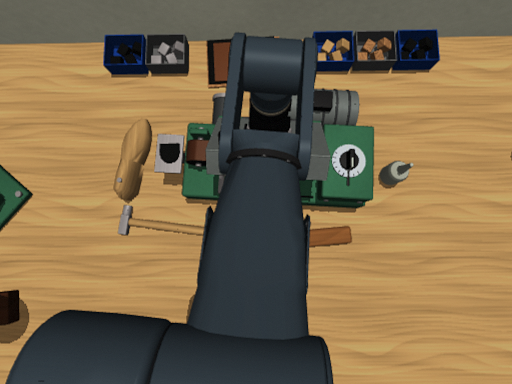

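The cover is held at about 51°, the pointer is at the mark, and the other items look unmoved. I'll add a few degrees of margin, let it settle and hand in.

>>> drive_tool:
  series:
    - [0,0.003,-0.0025,0,0,0,0]
    - [0,0.003,-0.0025,0,0,0,0]
    - [0,0,0,0,0,0,0]
    - [0,0,0,0,0,0,0]
    - [0,0,0,0,0,0,0]

```text
time: 20.32
position: [0.6544, 0.048, 0.3029]
tool_rot: [0.728, 0.686, -0.001, 0.0]
ft_force: [-4.9, -3.5, 1.4]
grip_width: 0.0111
```

Run:
```python
from h import *
o=robot.get_obs();p,r=tool(); g=p-.019*r.as_matrix()[:,2]; d=g-F(100,0,162); x=np.cos(YAW)*d[0]+np.sin(YAW)*d[1]
print(np.degrees(np.arctan2(d[2],-x)-np.arctan2(43,160)),o["ft_force"],o["grip_width"],abs(o["joint_velocities"]).max(),o["time"])
print(robot.hand_in())
```

```text
53.31622167086285 [-4.88100943 -3.54558754  1.41383758] 0.01108632635808515 0.002590355315538629 20.325
the job is handed in; nothing more can be done
None
```

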